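Hold the sprung lock of the bedside box open with its key

ROBOT

A 6-joint arm with a two-finger parallel gripper is mounted at the origin on the work surface. World frame = base frame: x ahead of the robot, y to its left, z up, the work surface at z = 0. Lengths are in m, angles in degrees, forces in N, time in s.
With the tool pointing down it reaches from about 0.25 to 0.725 m from the base axis. Payload 9.7 kg.
Tool frame: the origin (TCP) lies between the finger pads, 19 mm behind the fingertips; this is the grasp point; z points along the fingers, y is the line along which they close (so a half turn about z gives the same grasp; the last joint's range is limited). The gripper opens to 85 mm and grips with 20 to 120 N. Pads are 22 mm wide; open, the fingers measure 114 mm over their backs; the gripper's body (76 mm by 85 mm) begins 54 mm behind the grasp point. The pads swing forward as they close: fully open they stand 13 mm farther back than shut.
Start: joints at [65.718, 4.979, 10.078, 95.1, 0, 90], TCP at [0.226, 0.501, 0.25] pointing down, gripper open.
Joint ranges: [-179.16, 179.16], [-48.56, 103.87], [-65.8, 70.77], [-126.05, 130.52], [-82.76, 87.17], [-180, 180]. Speed limits (degrees/s): [127.2, 127.2, 147.25, 180, 180, 180].

INTERFACE

Orientations are given as [roll, pitch, yaw] about the fixed x, y, z axes, in that order (R = Rz(yaw) Ry(pitch) Rx(roll)).
In Python, from workcell import bot gives the robot as it stands.
- The arm moves only by the tool arm_command, never from a script. Its argument "series" is a list of rows, each a list of 4 numbers: the shift along the tool's x, y, z in m, then the turn about the tool's z in rad. A call has exactly 5 rows; each row is the pose to reach, as a shift and turn from the pose commanded when the call began, along the tool's axes at that moment; what a row does not reach only later rows make up. A row lasts 1/10 s, in which the tool goes at most 50 mm and 8.59 degrees, less where a joint would pass 70% of its speed; a pose out of reach is approached as far as the arm can. A call with a gripper value outside its range is refused whole. "hand" is the finger opening in m, from 0 to 0.0854, set as the call begins (left out, the last holds). The fingers move at their own pace and stop on an object; "grip_force" is the grip in N (left out, the last holds). Time passes only in rows, so rows that repeat a pose let the fingers close, or fill a call up. It gives the time, the measured TCP pose, the force, the opening and the grip force at its end, in the units of the state.
- bot.get_obs(): the state, without advancing time (a new reading comes with each control period).
- bot.camera(name): name is "scene" or "side" or "wrist"; returns a dict with "color" (384x512x3 uint8, blue, green, red), "camera_matrix" (3x3 intrinsics, pixels), "xyz" and "orientation" of the camera in the world; the wrist camera has in their place "T_tool_cam" (4x4, takes a point from camera to tool coordinates, whose origin is the TCP and whose axes are the flange's). Camera axes: x right, y up, looking along -z (the intrinsics and any distortion apply to the point x, -y, -z); pixel columns grow to the right and rows downward; lengths in m; the calibration is good to about 2 mm. The wrist camera is an equidistant fisheye: a pixel r from the principal point sees the ray r / f radians off the axis. A picture is of the moment at which its call begins: read the wrist's pose just before it. There is no depth.
- bot.job_done(): hands the job in; it is judged then, once.
Trained networks look in the newest picture that a camera, given by its name, has taken for a name from the list of things; names that differ only in an ending like _2 or _b are one class to them, and where a whole thing is asked for, a point or a joint stands for the part that bears it (a point fixed in the world has none). Each returns a list of dicts, best first, with "confidence" (0 to 1); they miss things now and then, are a little off and sometimes report something else, mostly with a low value. They report only what shows in the picture. A call takes as long as a camera call.
- bot.find_in(camera, target): "location" ([column, row] in pixels, amid what is visible of it).
- bot.mark_of(camera, target): "location" ([column, row] in pixels: a listed point, or the origin of a listed thing).
The state is a dict: "time": time; "q": joint angles; "qd": joint speeds; "joint_efforts": joint torques, N m; "ee_pos": TCP position; "tcp_rot": TCP orientation; "wrist_force": force on the tool from outside, world axes, zero at the start; "torque": the same for the moment, N m; "opening": finger opening in m; "grasp_force": force on a finger pad.
Only numpy, scipy, OpenCV 4.12 (cv2) and the standard library are available. Lean on these libraries where they do the work, as an engineer would, in place of code of your own. Each camera call takes 0.05 s, during which the arm holds its last target. There are 200 camera calls.

TASK

Take the key with the rectangular head out of the wooden key stand, push it fully home into the lock in the lid of the ceramic box (the pins are sticky, so jiggle it if it catches), then turn it a quarter turn clockwise as seen from above, against the lock's spring. Finish while still gripping the key and holding it turned and fully in; do not let go. Leave the round-headed key in the stand, and the steel cup, the fan remote and the yellow diffuser where they are.

Things in the scene. Friction and masses are not known exactly. Their poses are not given: they have to be found in the camera images.
- key: the loose key to use, upright in one of the stand's two slots, tip down; 30 g. Black head to grip: a block 26 mm wide (x), 9 mm thick (y), 30 mm tall; its underside is the shoulder, 34 mm above the tip. Below it a round 5 mm shank 12 mm long, then a blade 14 mm wide (x), 5 mm thick (y), 22 mm long. Origin: centre of the tip, z up along the key. The same when turned half round about z
- key_tip (a point): centre of the key's rounded lower end (the key's origin), axes as the key's. In the stand the shoulder rests on the stand's top: lift the key 40 mm to clear it
- key_head (a point): point on the key's axis inside the head, 22 mm above the shoulder, 56 mm above the tip, 8 mm below the head's top; axes as the key's. Grip here with the tool pointing down, fingers closing along the key's y: the fingertips then clear the shoulder by 3 mm
- lock_mouth (a point): centre of the keyhole, on top of the 36 mm square steel plate in the lid's middle; z up, fixed to the box. Slot 18.5 mm (x) by 9.5 mm (y) through the 6 mm plate; turning plug below, slot 16.5 by 7 mm. The key goes straight down, blade along x, either way round, till its shoulder meets the plate (tip 34 mm down). If turned before, the blade binds in the plate
- plug (a joint): angle of the lock's plug: 0 at rest (slot along lock_mouth's x), grows clockwise seen from above, stop at 1.571. A spring drives it back to 0: 0.03 N m at 0, 0.11 N m at the stop. It lags the key by about 0.2 rad of play. Inside, two sticky sprung pins poke into the keyway 16 and 25 mm below the mouth; 4 to 20 N passes them, least if centred. A brass bolt on the box's far face moves with it
- lockbox: lidded ceramic box, fixed, 140 (x) x 120 (y) x 75 mm tall, blue with a white lid, steel lock plate 2 mm proud of the lid (top 77 mm above the origin). On its far (+x) face a brass bolt and a steel keeper stand out up to 6 mm. Origin: centre of its underside, on the tray 6 mm above the table
- stand: wooden key stand, a fixed block 130 (x) x 50 (y) x 40 mm tall with two through slots 16.5 mm (x) by 8 mm (y), centred 35 mm either side of the middle along x. Origin: centre of its underside, on the tray
- round_key: the other key, to be left alone: standing in the stand's other slot 70 mm away, round steel shank 5.6 mm, black disc head 26 mm across and 9 mm thick on a small 22 mm round collar, top 63 mm above its tip. Origin at its tip
- cup: empty stainless steel cup, 72 mm across, 80 mm tall, loose; origin under its centre. Leave alone
- remote: grey fan remote lying flat, 42 (x) x 150 (y) x 18 mm, loose; origin under its centre. Leave alone
- diffuser: yellow plastic mosquito repellent diffuser, 50 x 55 x 65 mm tall with a white press button on top, loose; origin under its centre. Leave alone

How it is judged (in metres and radians):
On the way:
1. the key is fully in the lock, upright, before it is turned (z of key_tip in the frame of lock_mouth below -0.029 m and horizontal distance between key_tip and lock_mouth below 0.005 m and angle between key_tip's own z axis and vertical below 0.15 rad and value of joint plug below 0.4 rad), for 0.1 s.
At the end, for the whole second after the job is handed in: for the last second: plug turned 1.2 rad or more; key tip 29 mm or more below the mouth and within 5 mm of its centre, key within 0.15 rad of upright; fingers press on the key with over 2 N; round key moved under 20 mm, cup, remote and diffuser under 30 mm (value of joint plug above 1.2 rad and z of key_tip in the frame of lock_mouth below -0.029 m and horizontal distance between key_tip and lock_mouth below 0.005 m and angle between key_tip's own z axis and vertical below 0.15 rad and contact force between the fingers and key above 2 N and distance of round_key from where it was at the start of the episode below 0.02 m and distance of each of cup, remote, diffuser from where it was at the start of the episode below 0.03 m); the arm keeps its last pose, push and grip.
It fails at once if round_key moved 20 mm or more (distance of round_key from where it was at the start of the episode above 0.02 m).
It fails at once if cup moved 30 mm or more (distance of cup from where it was at the start of the episode above 0.03 m).
It fails at once if remote moved 30 mm or more (distance of remote from where it was at the start of the episode above 0.03 m).
It fails at once if diffuser moved 30 mm or more (distance of diffuser from where it was at the start of the episode above 0.03 m).
It also fails if it takes over 58 s, if anything falls off the work surface, if the arm or the gripper's body presses on something with over 40 N, if the wrist force passes 120 N, or if a joint passes its speed limit or range.

## Working session

There is one attempt and no reset: what is moved stays moved. The work goes in short steps, Python scripts to look and compute and a tool call to move; the robot and the scene stay as the last step left them, time stands still between calls to the robot, and variables do not carry over. Pictures are saved under pics/ and viewed, at most 10 in all, crops included, and the job is handed in when it is done.

Besides the shell and the picture viewer there is one more tool, called by a JSON object that holds its "api" and its "payload", one argument or row to a line. arm_command: Moves the arm, as the interface text tells. Its arguments: {"type":"object","properties":{"series":{"type":"array"},"hand":{"type":"number"},"grip_force":{"type":"number"}},"required":["series"]}

```bash
mkdir -p pics; ls; cat > h.py <<'E'
import numpy as np, cv2
from scipy.spatial.transform import Rotation as R
from workcell import bot
def ray(cam,c,px,obs=None):
    K=np.array(c["camera_matrix"]);u=(px[0]-K[0,2])/K[0,0];v=(px[1]-K[1,2])/K[1,1]
    if cam=="wrist":
        r=np.hypot(u,v);s=np.sin(r)/r if r>1e-9 else 1
        d=np.array([u*s,-v*s,-np.cos(r)]);T=np.array(c["T_tool_cam"])
        Rt=R.from_euler('xyz',obs["tcp_rot"],degrees=True).as_matrix()
        return np.array(obs["ee_pos"])+Rt@T[:3,3],Rt@T[:3,:3]@d
    d=np.array([u,-v,-1.]);o=np.array(c["orientation"])
    M=o if o.shape==(3,3) else R.from_euler('xyz',o,degrees=True).as_matrix()
    d=M@d;return np.array(c["xyz"]),d/np.linalg.norm(d)
def atz(o,d,z): return o+d*(z-o[2])/d[2]
def tri(rs):
    A=0;b=0
    for o,d in rs:
        d=d/np.linalg.norm(d);P=np.eye(3)-np.outer(d,d);A=A+P;b=b+P@o
    p=np.linalg.solve(A,b);return p,[np.linalg.norm((np.eye(3)-np.outer(d,d)/(d@d))@(p-o)) for o,d in rs]
E
python3 - <<'E'
from h import *
ob=bot.get_obs();print(ob)
ims=[]
rays={}
for cam in ["scene","side","wrist"]:
    c=bot.camera(cam);ims.append(c["color"])
    print(cam,c["camera_matrix"],c.get("xyz"),c.get("orientation"),c.get("T_tool_cam"))
    for t in ["key_head","key_tip","lock_mouth","lockbox","stand","round_key","cup","remote","diffuser"]:
        m=bot.mark_of(cam,t)[:2]
        print(cam,t,[(np.round(x["location"],1).tolist(),round(x["confidence"],2)) for x in m])
        if m and m[0]["confidence"]>.4: rays.setdefault(t,[]).append(ray(cam,c,m[0]["location"],ob))
for t,r in rays.items():
    if len(r)>1: p,e=tri(r);print(t,p.round(4),np.round(e,4))
cv2.imwrite("pics/a.png",cv2.resize(np.vstack([np.hstack(ims[:2]),np.hstack([ims[2],ims[2]*0])]),(800,600)))
E
```

```text
pics
{'time': 0.0, 'q': array([ 6.57182970e+01,  5.00994888e+00,  1.00351326e+01,  9.50982445e+01,
       -1.88720203e-03,  9.00011182e+01]), 'qd': array([ 0.01986828,  0.04859334,  0.06023401, -0.00582333, -0.03449933,
        0.0215586 ]), 'joint_efforts': array([ 2.48256540e-03, -5.20385563e+01,  4.64808798e+01,  1.60274404e-02,
        1.62585047e-04,  3.78372150e-06]), 'ee_pos': array([0.22610143, 0.5011645 , 0.24930016]), 'tcp_rot': array([-1.79926939e+02,  1.88862637e-03,  1.55717181e+02]), 'wrist_force': array([-0.31357137,  0.54110184,  0.37211884]), 'torque': array([ 0.04120228, -0.01820103,  0.03731876]), 'grasp_force': 0.0, 'opening': 0.08517869646197491}
scene [[359.71122171   0.         253.07076039]
 [  0.         359.71122171 188.26858415]
 [  0.           0.           1.        ]] [ 0.98737228 -0.3970093   0.53840681] [49.84877066  0.60570538 41.91204962] None
scene key_head []
scene key_tip [([265.6, 161.0], 0.53)]
scene lock_mouth [([138.8, 229.2], 0.71)]
scene lockbox [([148.4, 253.8], 0.79), ([140.4, 225.1], 0.41)]
scene stand [([258.1, 163.1], 0.87), ([291.8, 23
[... 1076 characters left out ...]
04 -5.83530801e-04]
 [ 2.34183924e-04  2.81603836e-01 -9.59530732e-01 -1.23788229e-01]
 [ 0.00000000e+00  0.00000000e+00  0.00000000e+00  1.00000000e+00]]
wrist key_head []
wrist key_tip []
wrist lock_mouth []
wrist lockbox []
wrist stand []
wrist round_key []
wrist cup []
wrist remote []
wrist diffuser []
key_tip [0.5285 0.1469 0.0188] [0.0059 0.0059]
lock_mouth [ 0.5427 -0.2063  0.0795] [0.0034 0.0034]
lockbox [ 0.5389 -0.2045  0.0034] [0.0003 0.0003]
stand [0.5006 0.1571 0.0011] [0.0016 0.0016]
round_key [0.4702 0.1565 0.0163] [0.0014 0.0014]
cup [7.219e-01 1.190e-02 3.000e-04] [0.0028 0.0028]
remote [0.7736 0.1935 0.0142] [0.0058 0.0058]
diffuser [ 0.7791 -0.2219  0.0013] [0.0008 0.0008]
```

View pics/a.png

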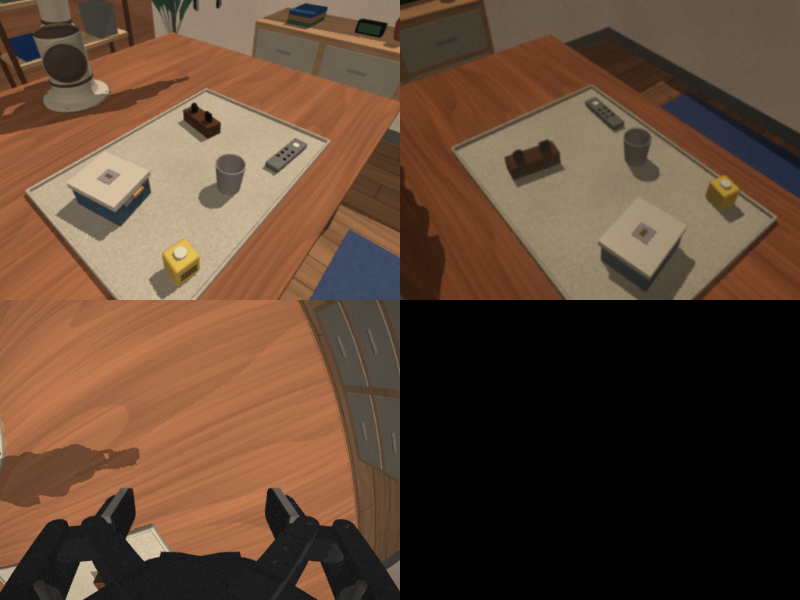

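The stand is near (0.50, 0.157) and the box near (0.54, -0.205). In the picture the keys sit at about (195,107)/(208,117) in the scene view and (513,157)/(518,145) in the side view. I'm moving above the stand with tool yaw about -12°, which leaves joint 6 room for the later quarter turn.

{"api": "arm_command", "payload": {
  "series": [
    [-0.04,-0.02,0,0.149],
    [-0.08,-0.04,0,0.298],
    [-0.12,-0.06,0,0.447],
    [-0.16,-0.08,0,0.596],
    [-0.2,-0.1,0,0.745]
  ],
  "hand": 0.085
}}

```text
time: 2.0
ee_pos: [0.3681, 0.3264, 0.2501]
tcp_rot: [180.0, -0.0, 112.7]
wrist_force: [-0.1, 0.1, -0.3]
opening: 0.0848
grasp_force: 0.0
```

{"api": "arm_command", "payload": {
  "series": [
    [-0.042,0.011,0,0.149],
    [-0.084,0.022,0,0.298],
    [-0.126,0.033,0,0.447],
    [-0.168,0.044,0,0.596],
    [-0.211,0.055,0,0.745]
  ]
}}

```text
time: 2.5
ee_pos: [0.5014, 0.1537, 0.2502]
tcp_rot: [180.0, -0.0, 70.0]
wrist_force: [1.3, 0.4, 0.3]
opening: 0.0852
grasp_force: 0.0
```

{"api": "arm_command", "payload": {
  "series": [
    [0,0,0,0.149],
    [0,0,0,0.298],
    [0,0,0,0.447],
    [0,0,0,0.596],
    [0,0,0,0.745]
  ]
}}

```text
time: 3.0
ee_pos: [0.5006, 0.1552, 0.25]
tcp_rot: [180.0, -0.0, 27.3]
wrist_force: [1.0, -0.2, 0.4]
opening: 0.0852
grasp_force: 0.0
```

{"api": "arm_command", "payload": {
  "series": [
    [0,0,0,0.149],
    [0,0,0,0.298],
    [0,0,0,0.447],
    [0,0,0,0.596],
    [0,0,0,0.692]
  ]
}}

```text
time: 3.5
ee_pos: [0.5085, 0.0582, 0.2499]
tcp_rot: [-174.7, 0.5, 3.8]
wrist_force: [-0.1, -0.5, 0.5]
opening: 0.085
grasp_force: 0.0
```

```bash
python3 - <<'E'
from h import *
ob=bot.get_obs();print(ob["ee_pos"],ob["tcp_rot"],ob["q"],ob["wrist_force"])
c=bot.camera("wrist")
for t,z in [("key_head",.068),("key_tip",.012),("stand",.006),("round_key",.012)]:
    for f in (bot.mark_of,bot.find_in):
        for m in f("wrist",t)[:2]:
            print(f.__name__,t,np.round(m["location"],1),round(m["confidence"],2),atz(*ray("wrist",c,m["location"],ob),z).round(4))
cv2.imwrite("pics/b.png",c["color"])
E
```

```text
[0.5085354  0.05821805 0.24993324] [-174.65363542    0.48724007    3.80861209] [3.75257274e+00 1.08514252e-01 4.89459276e+00 9.52785625e+01
 5.34588547e+00 1.79943718e+02] [-0.06455528 -0.45072637  0.49015424]
call key_head [192.2 143. ] 0.88 [0.537 0.145 0.068]
call key_head [459.4 165.4] 0.59 [ 0.5428 -0.1597  0.068 ]
call key_head [190.2 144.8] 0.73 [0.5349 0.1472 0.068 ]
call key_head [334.2   7.6] 0.63 [0.6916 0.0064 0.068 ]
call key_tip [191.7 144.2] 0.81 [0.5272 0.163  0.012 ]
call stand [202.5 161.8] 0.58 [0.5041 0.1497 0.006 ]
call stand [192.6 193.2] 0.41 [0.4602 0.1628 0.006 ]
call stand [199.3 166.7] 0.87 [0.4972 0.1539 0.006 ]
call round_key [196.1 192. ] 0.6 [0.4643 0.1561 0.012 ]
call round_key [183.  203.6] 0.75 [0.4462 0.1746 0.012 ]
call round_key [194.1 144. ] 0.53 [0.5276 0.1598 0.012 ]
```

View pics/b.png

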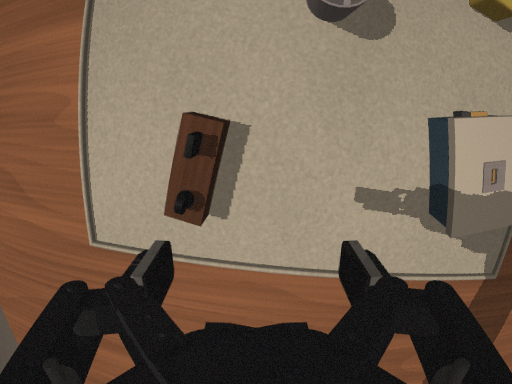

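Joint 6 hit its +180° limit, so tool yaw is q1 - q6 + 180 and I need the half-turned grasp near yaw 168°. The picture shows the rectangular-headed key at (193,145), the round one at (184,203), and the lock at (493,176). Turning back.

{"api": "arm_command", "payload": {
  "series": [
    [0,0,0,-0.149],
    [0,0,0,-0.298],
    [0,0,0,-0.447],
    [0,0,0,-0.596],
    [0,0,0,-0.745]
  ]
}}

```text
time: 4.45
ee_pos: [0.5085, 0.0598, 0.25]
tcp_rot: [-175.8, -3.3, 46.9]
wrist_force: [-0.0, 0.7, -0.5]
opening: 0.0848
grasp_force: 0.0
```

{"api": "arm_command", "payload": {
  "series": [
    [0,0,0,-0.149],
    [0,0,0,-0.298],
    [0,0,0,-0.447],
    [0,0,0,-0.596],
    [0,0,0,-0.745]
  ]
}}

```text
time: 4.95
ee_pos: [0.5085, 0.0598, 0.2499]
tcp_rot: [-179.1, -5.2, 89.7]
wrist_force: [-0.3, -0.1, 0.4]
opening: 0.0851
grasp_force: 0.0
```

{"api": "arm_command", "payload": {
  "series": [
    [0,0,0,-0.149],
    [0,0,0,-0.298],
    [0,0,0,-0.447],
    [0,0,0,-0.596],
    [0,0,0,-0.745]
  ]
}}

```text
time: 5.45
ee_pos: [0.5085, 0.0598, 0.25]
tcp_rot: [177.1, -4.4, 132.5]
wrist_force: [-0.0, -0.3, -0.2]
opening: 0.0848
grasp_force: 0.0
```

```bash
python3 - <<'E'
from h import *
ob=bot.get_obs();print(ob["ee_pos"],ob["tcp_rot"],ob["q"],ob["time"])
E
```

```text
[0.50846547 0.05976289 0.24996896] [177.08852006  -4.44175814 132.51177582] [ 3.95641257  0.1224234   4.9153665  95.28128566  5.28688364 51.53502465] 5.45
```

The limit left a tilt of about 5° in q5. Running into the opposite joint 6 limit should undo it by mirror symmetry.

{"api": "arm_command", "payload": {
  "series": [
    [0,0,0,-0.149],
    [0,0,0,-0.298],
    [0,0,0,-0.447],
    [0,0,0,-0.596],
    [0,0,0,-0.745]
  ]
}}

```text
time: 5.95
ee_pos: [0.5085, 0.0598, 0.25]
tcp_rot: [174.8, -1.3, 175.1]
wrist_force: [-0.2, -0.1, -0.8]
opening: 0.0851
grasp_force: 0.0
```

{"api": "arm_command", "payload": {
  "series": [
    [0,0,0,-0.149],
    [0,0,0,-0.298],
    [0,0,0,-0.447],
    [0,0,0,-0.596],
    [0,0,0,-0.745]
  ]
}}

```text
time: 6.45
ee_pos: [0.5085, 0.0598, 0.25]
tcp_rot: [175.3, 2.5, -142.3]
wrist_force: [0.2, -0.4, 1.1]
opening: 0.0849
grasp_force: 0.0
```

{"api": "arm_command", "payload": {
  "series": [
    [0,0,0,-0.149],
    [0,0,0,-0.298],
    [0,0,0,-0.447],
    [0,0,0,-0.596],
    [0,0,0,-0.745]
  ]
}}

```text
time: 6.95
ee_pos: [0.5085, 0.0598, 0.25]
tcp_rot: [178.3, 5.0, -99.6]
wrist_force: [0.6, 0.1, 0.2]
opening: 0.085
grasp_force: 0.0
```

{"api": "arm_command", "payload": {
  "series": [
    [0,0,0,-0.149],
    [0,0,0,-0.298],
    [0,0,0,-0.447],
    [0,0,0,-0.596],
    [0,0,0,-0.745]
  ]
}}

```text
time: 7.45
ee_pos: [0.5085, 0.0598, 0.25]
tcp_rot: [-177.8, 4.9, -56.8]
wrist_force: [-0.6, -0.5, 0.3]
opening: 0.085
grasp_force: 0.0
```

{"api": "arm_command", "payload": {
  "series": [
    [0,0,0,-0.149],
    [0,0,0,-0.298],
    [0,0,0,-0.447],
    [0,0,0,-0.596],
    [0,0,0,-0.745]
  ]
}}

```text
time: 7.95
ee_pos: [0.5085, 0.0598, 0.25]
tcp_rot: [-175.1, 2.1, -14.1]
wrist_force: [-0.0, 0.2, 1.3]
opening: 0.0852
grasp_force: 0.0
```

{"api": "arm_command", "payload": {
  "series": [
    [0,0,0,-0.149],
    [0,0,0,-0.298],
    [0,0,0,-0.447],
    [0,0,0,-0.596],
    [0,0,0,-0.745]
  ]
}}

```text
time: 8.45
ee_pos: [0.4882, 0.1371, 0.2499]
tcp_rot: [-179.0, -1.0, 15.1]
wrist_force: [0.1, -0.0, 0.3]
opening: 0.085
grasp_force: 0.0
```

```bash
python3 - <<'E'
from h import *
ob=bot.get_obs();print(ob["ee_pos"],ob["tcp_rot"],ob["q"],ob["time"])
E
```

```text
[0.48822591 0.13712326 0.24986757] [-179.03612694   -1.00073874   15.12543565] [  15.1823271    -1.89167029    3.03217196   93.92214699    0.96287896
 -179.94310919] 8.45
```

{"api": "arm_command", "payload": {
  "series": [
    [0,0,0,-0.1],
    [0,0,0,-0.1],
    [0,0,0,-0.1],
    [0,0,0,-0.1],
    [0,0,0,-0.1]
  ]
}}

```text
time: 8.95
ee_pos: [0.4804, 0.1599, 0.25]
tcp_rot: [179.8, -1.1, 18.4]
wrist_force: [-0.8, -0.0, 0.1]
opening: 0.0851
grasp_force: 0.0
```

```bash
python3 - <<'E'
from h import *
ob=bot.get_obs();print(ob["ee_pos"],ob["tcp_rot"],ob["q"],ob["time"])
E
```

```text
[0.48042226 0.15994881 0.24995311] [179.83145745  -1.05889655  18.44773349] [ 1.85035261e+01 -2.04641165e+00  2.89455985e+00  9.38822396e+01
 -1.69573531e-01 -1.79944217e+02] 8.95
```

{"api": "arm_command", "payload": {
  "series": [
    [0,0,0,0.147],
    [0,0,0,0.294],
    [0,0,0,0.441],
    [0,0,0,0.588],
    [0,0,0,0.735]
  ]
}}

```text
time: 9.45
ee_pos: [0.4805, 0.1598, 0.2499]
tcp_rot: [-179.4, -0.9, -24.0]
wrist_force: [0.1, -0.4, -0.5]
opening: 0.085
grasp_force: 0.0
```

{"api": "arm_command", "payload": {
  "series": [
    [0,0,0,0.147],
    [0,0,0,0.294],
    [0,0,0,0.441],
    [0,0,0,0.588],
    [0,0,0,0.735]
  ]
}}

```text
time: 9.95
ee_pos: [0.4805, 0.1598, 0.2499]
tcp_rot: [-179.0, -0.3, -66.1]
wrist_force: [0.0, 0.2, -0.0]
opening: 0.0852
grasp_force: 0.0
```

{"api": "arm_command", "payload": {
  "series": [
    [0,0,0,0.147],
    [0,0,0,0.294],
    [0,0,0,0.441],
    [0,0,0,0.588],
    [0,0,0,0.735]
  ]
}}

```text
time: 10.45
ee_pos: [0.4805, 0.1598, 0.2499]
tcp_rot: [-179.0, 0.5, -108.3]
wrist_force: [0.3, 0.4, 0.7]
opening: 0.085
grasp_force: 0.0
```

{"api": "arm_command", "payload": {
  "series": [
    [0,0,0,0.147],
    [0,0,0,0.294],
    [0,0,0,0.441],
    [0,0,0,0.588],
    [0,0,0,0.735]
  ]
}}

```text
time: 10.95
ee_pos: [0.4805, 0.1598, 0.25]
tcp_rot: [-179.6, 1.0, -150.4]
wrist_force: [-0.3, -0.3, -0.7]
opening: 0.085
grasp_force: 0.0
```

{"api": "arm_command", "payload": {
  "series": [
    [0,0,0,0.147],
    [0,0,0,0.294],
    [0,0,0,0.441],
    [0,0,0,0.588],
    [0,0,0,0.735]
  ]
}}

```text
time: 11.45
ee_pos: [0.4805, 0.1598, 0.25]
tcp_rot: [179.6, 1.0, 167.5]
wrist_force: [0.4, -0.0, -0.3]
opening: 0.0848
grasp_force: 0.0
```

```bash
cat >> h.py <<'E'
def shift(ob,p,yaw=None):
    Rt=R.from_euler('xyz',ob["tcp_rot"],degrees=True).as_matrix()
    s=Rt.T@(np.array(p)-ob["ee_pos"]);t=0 if yaw is None else np.radians((ob["tcp_rot"][2]-yaw+180)%360-180)
    print("shift",s.round(4),"turn",round(t,3))
E
python3 - <<'E'
from h import *
ob=bot.get_obs();print(ob["ee_pos"],ob["tcp_rot"],ob["q"],ob["time"])
c=bot.camera("wrist")
for t,z in [("key_head",.068),("key_tip",.012),("stand",.006),("round_key",.012)]:
    for n in ("mark_of","find_in"):
        for m in getattr(bot,n)("wrist",t)[:2]:
            print(n,t,np.round(m["location"],1),round(m["confidence"],2),atz(*ray("wrist",c,m["location"],ob),z).round(4))
cv2.imwrite("pics/c_raw.png",c["color"])
cv2.imwrite("pics/c.png",cv2.resize(c["color"][60:310,80:430],(800,571),interpolation=cv2.INTER_CUBIC))
E
```

```text
[0.48048203 0.15977383 0.24997855] [179.60114671   0.99833169 167.51297567] [18.4837314  -2.0481282   2.89569071 93.88256947 -0.17171776 30.96569043] 11.45
mark_of key_head [257.2 220.9] 0.8 [0.5335 0.15   0.068 ]
mark_of key_head [251.9 204.7] 0.4 [0.5136 0.1485 0.068 ]
find_in key_head [254.6 217.1] 0.78 [0.5284 0.1482 0.068 ]
find_in key_tip [255.  217.9] 0.63 [0.5517 0.1436 0.012 ]
mark_of stand [255.6 175.2] 0.75 [0.4973 0.1566 0.006 ]
find_in stand [255.1 182.4] 0.83 [0.5065 0.1539 0.006 ]
mark_of round_key [255.2 151.5] 0.61 [0.4665 0.1629 0.012 ]
find_in round_key [253.7 159.5] 0.85 [0.4759 0.1589 0.012 ]
```

View pics/c.png

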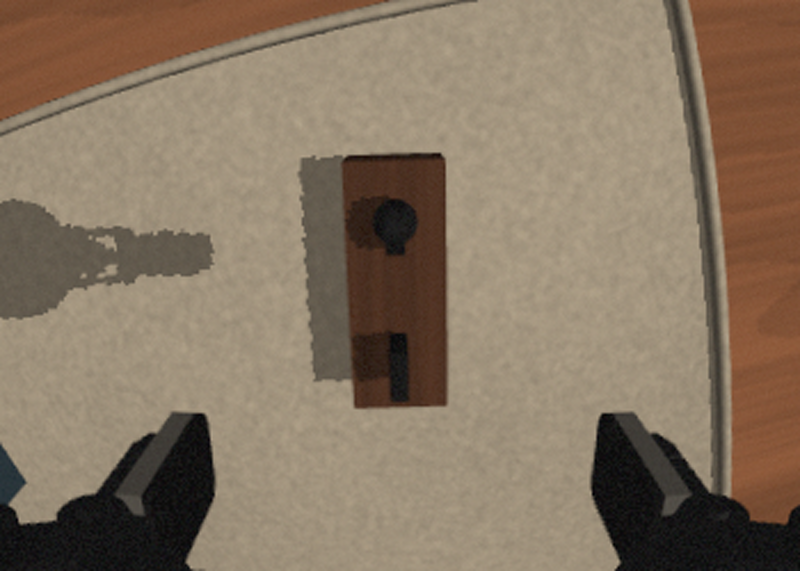

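The picture shows the rectangular head at crop (399,367), the round key at (396,222), and the stand's long edges close to vertical. I'll get the stand's yaw from those edges and plan a descent to a closer look.

```bash
python3 - <<'E'
from h import *
ob=bot.get_obs();c=bot.camera("wrist")
f=lambda x,y,z:atz(*ray("wrist",c,(80+x*.4375,60+y*.4375),ob),z)
P=[f(*p,.046) for p in [(343,158),(355,406),(445,156),(447,405)]]
for a,b in [(P[0],P[1]),(P[2],P[3])]:print(a.round(4),b.round(4),np.degrees(np.arctan2(*(b-a)[1::-1])))
ctr=np.mean(P,0);print("stand c",ctr)
d=(P[1]-P[0])+(P[3]-P[2]);d/=np.linalg.norm(d);print("key from stand",ctr+.035*d,np.degrees(np.arctan2(d[1],d[0])))
print("head",f(399,367,.068))
k=f(399,367,.068);k[2]=.16
shift(ob,k,np.degrees(np.arctan2(d[1],d[0]))+180)
E
```

```text
[0.4304 0.1427 0.046 ] [0.5585 0.1188 0.046 ] -10.579140241633555
[0.4397 0.1907 0.046 ] [0.5683 0.1669 0.046 ] -10.52302662921694
stand c [0.49921058 0.15479536 0.046     ]
key from stand [0.53361881 0.14838647 0.046     ] -10.551038845434528
head [0.53229846 0.1483621  0.068     ]
shift [-0.0519 -0.0017  0.0909] turn -0.025
```

{"api": "arm_command", "payload": {
  "series": [
    [-0.018,-0.001,0.02,-0.01],
    [-0.036,-0.001,0.04,-0.02],
    [-0.052,-0.002,0.06,-0.034],
    [-0.053,-0.002,0.08,-0.034],
    [-0.053,-0.002,0.09,-0.034]
  ]
}}

```text
time: 12.45
ee_pos: [0.5329, 0.1475, 0.1588]
tcp_rot: [179.7, 0.9, 169.9]
wrist_force: [-0.9, -0.3, 0.4]
opening: 0.085
grasp_force: 0.0
```

```bash
python3 - <<'E'
from h import *
ob=bot.get_obs();print(ob["ee_pos"],ob["tcp_rot"],ob["time"])
c=bot.camera("wrist")
for m in bot.mark_of("wrist","key_head")[:2]:
    print(np.round(m["location"],1),round(m["confidence"],2),atz(*ray("wrist",c,m["location"],ob),.068).round(4))
shift(ob,[.5335,.1485,.068],169.45)
cv2.imwrite("pics/d.png",cv2.resize(c["color"][130:370,100:420],(800,600),interpolation=cv2.INTER_CUBIC))
E
```

```text
[0.53290054 0.14748885 0.15878608] [179.70306239   0.8792014  169.9170984 ] 12.45
[257.7 205.1] 0.72 [0.5355 0.1481 0.068 ]
shift [0.001  0.0006 0.0908] turn 0.008
```

View pics/d.png

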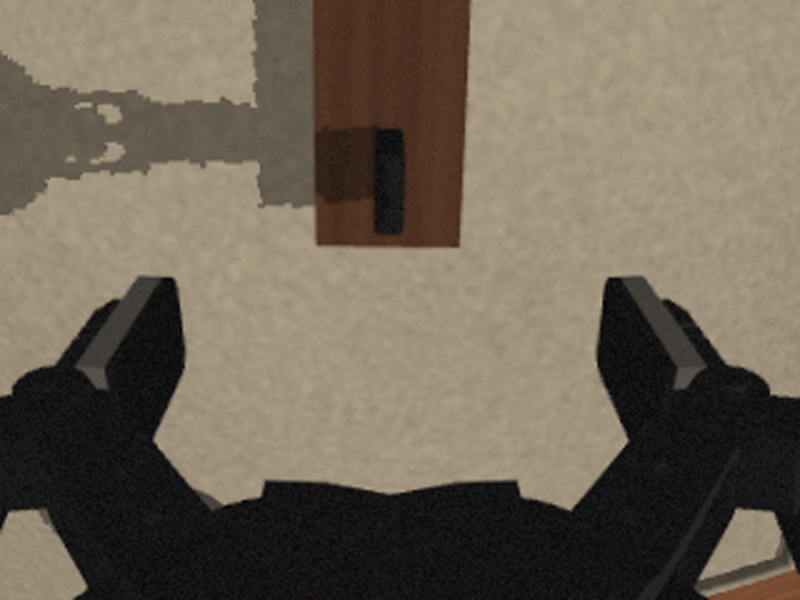

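The picture shows the head at crop (375–404, 128–235), centred between the fingers. I'll refine its position along x from the head's lower edge.

```bash
python3 - <<'E'
from h import *
ob=bot.get_obs();c=bot.camera("wrist")
f=lambda x,y,z:atz(*ray("wrist",c,(100+x*.4,130+y*.4),ob),z)
u=np.array([np.cos(np.radians(169.45)),np.sin(np.radians(169.45)),0]);v=np.array([-u[1],u[0],0])
p=f(389.5,235,.076)+.013*u;print("from lower edge",p)
print("upper edge at shoulder", f(389.5,128,.046)-.013*u)
e=(f(316,246,.046)+f(460,246,.046))/2+.030*u; print("from stand end",e)
print("stand width",np.linalg.norm(f(316,246,.046)-f(460,246,.046)))
E
```

```text
from lower edge [0.53440827 0.14703732 0.076     ]
upper edge at shoulder [0.53508181 0.14685827 0.046     ]
from stand end [0.53448691 0.1467717  0.046     ]
stand width 0.050158576612871424
```

{"api": "arm_command", "payload": {
  "series": [
    [0,0,0.02,0.008],
    [0,0,0.045,0.008],
    [0,0,0.07,0.008],
    [0,0,0.085,0.008],
    [0,0,0.091,0.008]
  ]
}}

```text
time: 13.1
ee_pos: [0.5346, 0.1481, 0.0695]
tcp_rot: [179.6, 1.0, 169.5]
wrist_force: [0.5, -0.5, 0.1]
opening: 0.0853
grasp_force: 0.0
```

{"api": "arm_command", "payload": {
  "series": [
    [0,0,0,0],
    [0,0,0,0],
    [0,0,0,0],
    [0,0,0,0],
    [0,0,0,0]
  ],
  "hand": 0,
  "grip_force": 20
}}

```text
time: 13.6
ee_pos: [0.5352, 0.1482, 0.0704]
tcp_rot: [179.6, 1.1, 169.4]
wrist_force: [-0.1, -0.2, 0.1]
opening: 0.0118
grasp_force: 0.0
```

{"api": "arm_command", "payload": {
  "series": [
    [0,0,0,0],
    [0,0,0,0],
    [0,0,0,0],
    [0,0,0,0],
    [0,0,0,0]
  ]
}}

```text
time: 14.1
ee_pos: [0.5352, 0.1482, 0.0704]
tcp_rot: [179.6, 1.1, 169.4]
wrist_force: [-1.7, 0.2, 5.4]
opening: 0.0088
grasp_force: 25.8
```

```bash
python3 - <<'E'
from h import *
ob=bot.get_obs();print({k:np.round(ob[k],4) for k in ("ee_pos","tcp_rot","wrist_force","torque","opening","grasp_force")})
E
```

```text
{'ee_pos': array([0.5352, 0.1482, 0.0704]), 'tcp_rot': array([179.6104,   1.0518, 169.4431]), 'wrist_force': array([-1.7139,  0.177 ,  5.3722]), 'torque': array([ 0.0754,  0.0991, -0.0332]), 'opening': np.float64(0.0088), 'grasp_force': np.float64(25.8287)}
```

{"api": "arm_command", "payload": {
  "series": [
    [0,0,0,0],
    [0,0,0,0],
    [0,0,-0.01,0],
    [0,0,-0.03,0],
    [0,0,-0.05,0]
  ],
  "grip_force": 60
}}

```text
time: 14.6
ee_pos: [0.5337, 0.1477, 0.1204]
tcp_rot: [179.7, 1.0, 169.4]
wrist_force: [0.2, -0.4, 0.2]
opening: 0.0079
grasp_force: 60.5
```

{"api": "arm_command", "payload": {
  "series": [
    [0,0,-0.025,0],
    [0,0,-0.05,0],
    [0,0,-0.07,0],
    [0,0,-0.075,0],
    [0,0,-0.075,0]
  ]
}}

```text
time: 15.1
ee_pos: [0.5329, 0.1477, 0.1953]
tcp_rot: [179.6, 1.1, 169.4]
wrist_force: [0.0, -0.3, 0.5]
opening: 0.0081
grasp_force: 60.5
```

{"api": "arm_command", "payload": {
  "series": [
    [-0.008,-0.03,0,0],
    [-0.018,-0.07,0,0],
    [-0.028,-0.11,0,0],
    [-0.038,-0.15,0,0],
    [-0.048,-0.19,0,0]
  ]
}}

```text
time: 15.6
ee_pos: [0.5443, -0.0494, 0.1929]
tcp_rot: [179.6, 0.9, 169.5]
wrist_force: [1.5, 0.3, -0.5]
opening: 0.0078
grasp_force: 60.5
```

{"api": "arm_command", "payload": {
  "series": [
    [-0.01,-0.04,0,0],
    [-0.02,-0.08,0,0],
    [-0.03,-0.12,0,0],
    [-0.036,-0.146,0,0],
    [-0.04,-0.156,0,0]
  ]
}}

```text
time: 16.1
ee_pos: [0.555, -0.2108, 0.1923]
tcp_rot: [179.6, 0.9, 169.3]
wrist_force: [-0.2, 0.5, -0.8]
opening: 0.0075
grasp_force: 60.5
```

{"api": "arm_command", "payload": {
  "series": [
    [0,0,0,0],
    [0,0,0,0],
    [0,0,0,0],
    [0,0,0,0],
    [0,0,0,0]
  ]
}}

```text
time: 16.6
ee_pos: [0.5559, -0.2077, 0.1944]
tcp_rot: [179.6, 1.0, 169.5]
wrist_force: [-0.4, 0.8, -1.4]
opening: 0.0075
grasp_force: 60.5
```

```bash
python3 - <<'E'
from h import *
ob=bot.get_obs();print({k:np.round(ob[k],4) for k in ("ee_pos","tcp_rot","wrist_force","torque","opening","grasp_force","q")})
c=bot.camera("wrist")
for t in ["lock_mouth","key_tip","key_head"]:
  for m in bot.mark_of("wrist",t)[:2]:
    print(t,np.round(m["location"],1),round(m["confidence"],2),atz(*ray("wrist",c,m["location"],ob),.083).round(4))
cv2.imwrite("pics/e.png",cv2.resize(c["color"][80:320,96:416],(800,600),interpolation=cv2.INTER_CUBIC))
E
```

```text
{'ee_pos': array([ 0.5559, -0.2077,  0.1944]), 'tcp_rot': array([179.632 ,   1.0274, 169.5102]), 'wrist_force': array([-0.4269,  0.7593, -1.3907]), 'torque': array([ 0.016 ,  0.0045, -0.0295]), 'opening': np.float64(0.0075), 'grasp_force': np.float64(60.493), 'q': array([-20.7341,   9.2422,   8.6042,  88.4164,   0.5448, -10.2431])}
lock_mouth [253.5 174.3] 0.92 [ 0.5394 -0.2067  0.083 ]
key_tip [257.  216.5] 0.93 [ 0.576  -0.2106  0.083 ]
key_tip [508.5  89.8] 0.75 [0.4942 0.0667 0.083 ]
key_head [258.4 258.5] 0.82 [ 0.6166 -0.2167  0.083 ]
```

View pics/e.png

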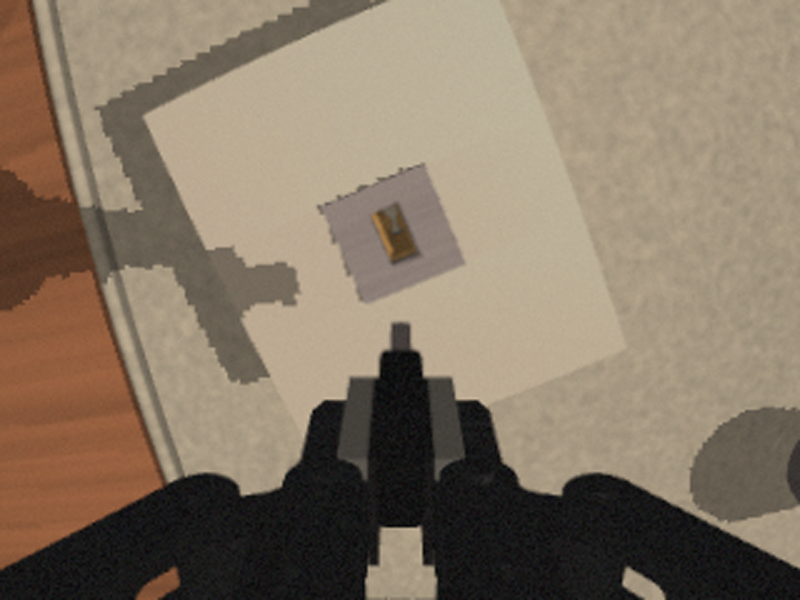

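The picture shows plate corners at crop (320,208), (425,165), (465,263), (363,302) and the key tip at (401,325). The lock is turned roughly 20° relative to the tool.

```bash
python3 - <<'E'
from h import *
ob=bot.get_obs();c=bot.camera("wrist")
f=lambda x,y,z:atz(*ray("wrist",c,(96+x*.4,80+y*.4),ob),z)
A,B,C,D=[f(*p,.083) for p in [(320,208),(425,165),(465,263),(363,302)]]
ctr=(A+B+C+D)/4
ang=lambda d:np.degrees(np.arctan2(d[1],d[0]))
print("ctr",ctr,"long",ang(A-D),ang(B-C),"short",ang(A-B),ang(D-C),[np.linalg.norm(a-b) for a,b in[(A,B),(B,C),(C,D),(D,A)]])
L=[f(*p,.081) for p in [(144,116),(268,378),(500,0),(626,347)]]
print("lid edges",ang(L[0]-L[1]),ang(L[2]-L[3]),"slot",f(395,233,.08))
tz=ob["ee_pos"][2]-.0584
t=atz(*ray("wrist",c,(257,216.5),ob),tz);h=atz(*ray("wrist",c,(258.4,258.5),ob),ob["ee_pos"][2])
Rt=R.from_euler('xyz',ob["tcp_rot"],degrees=True).as_matrix()
print("tip in tool",Rt.T@(t-ob["ee_pos"]),"head",Rt.T@(h-ob["ee_pos"]))
K=np.array(c["camera_matrix"])
for x in (-.007,0,.007):
    print("expected tip px for x",x,[q for q in [None]], end=' ')
    p=np.linalg.inv(np.array(c["T_tool_cam"]))@[x,0,.0584,1];th=np.arctan2(np.hypot(p[0],p[1]),-p[2]);ph=np.arctan2(-p[1],p[0])
    px=K[:2,2]+K[0,0]*th*np.array([np.cos(ph),np.sin(ph)]);print(((px-[96,80])/.4).round(1))
E
```

```text
ctr [ 0.53912603 -0.20739597  0.083     ] long -167.7628167612673 -168.04949292340024 short -78.23136979349879 -78.80011098874417 [np.float64(0.03638001871204288), np.float64(0.034992002143639254), np.float64(0.03620965639693752), np.float64(0.03463355805689515)]
lid edges -168.54543738288785 -167.82422322063124 slot [ 0.53919017 -0.20681775  0.08      ]
tip in tool [ 2.02034524e-03 -1.25966443e-05  5.83743847e-02] head [ 2.97933296e-03  4.64701849e-04 -5.01269767e-05]
expected tip px for x -0.007 [None] [402.5 372.8]
expected tip px for x 0 [None] [402.5 348.4]
expected tip px for x 0.007 [None] [402.6 323.3]
```

{"api": "arm_command", "payload": {
  "series": [
    [0.004,0,0,-0.1],
    [0.008,0,0,-0.2],
    [0.012,0,0,-0.3],
    [0.016,0,0,-0.391],
    [0.016,0,0,-0.391]
  ]
}}

```text
time: 17.35
ee_pos: [0.5398, -0.2056, 0.1941]
tcp_rot: [-179.9, 1.1, -168.1]
wrist_force: [0.4, 0.7, -0.1]
opening: 0.0078
grasp_force: 60.6
```

{"api": "arm_command", "payload": {
  "series": [
    [0,0,0.01,0],
    [0,0,0.02,0],
    [0,0,0.03,0],
    [0,0,0.035,0],
    [0,0,0.035,0]
  ]
}}

```text
time: 17.85
ee_pos: [0.5403, -0.2053, 0.1576]
tcp_rot: [180.0, 1.0, -168.2]
wrist_force: [-0.5, 0.7, 0.3]
opening: 0.0078
grasp_force: 60.6
```

{"api": "arm_command", "payload": {
  "series": [
    [0,0,0,0],
    [0,0,0,0],
    [0,0,0,0],
    [0,0,0,0],
    [0,0,0,0]
  ]
}}

```text
time: 18.35
ee_pos: [0.5408, -0.2056, 0.1592]
tcp_rot: [-179.9, 1.1, -168.1]
wrist_force: [-1.0, -0.1, -0.5]
opening: 0.0078
grasp_force: 60.6
```

```bash
python3 - <<'E'
from h import *
ob=bot.get_obs();print({k:np.round(ob[k],4) for k in ("ee_pos","tcp_rot","wrist_force","torque")})
c=bot.camera("wrist")
for t in ["lock_mouth","key_tip"]:
  for m in bot.mark_of("wrist",t)[:1]:
    print(t,np.round(m["location"],1),round(m["confidence"],2),atz(*ray("wrist",c,m["location"],ob),.083).round(4))
for z in (.15,.1414,.1074):shift(ob,[.5386,-.2075,z],-168.1)
for n in ["scene","side"]:
  c2=bot.camera(n)
  a=bot.mark_of(n,"key_tip")[:1];b=bot.mark_of(n,"lock_mouth")[:1];print(n,a,b)
cv2.imwrite("pics/f.png",cv2.resize(c["color"][120:300,136:376],(800,600),interpolation=cv2.INTER_CUBIC))
E
```

```text
{'ee_pos': array([ 0.5408, -0.2056,  0.1592]), 'tcp_rot': array([-179.9431,    1.0982, -168.1494]), 'wrist_force': array([-1.0456, -0.136 , -0.5359]), 'torque': array([ 0.0195,  0.0354, -0.038 ])}
lock_mouth [255.8 205.5] 0.84 [ 0.5386 -0.2069  0.083 ]
key_tip [258.  215.7] 0.8 [ 0.5459 -0.2038  0.083 ]
shift [ 0.0027 -0.0014  0.0091] turn -0.001
shift [ 0.0029 -0.0014  0.0177] turn -0.001
shift [ 0.0035 -0.0014  0.0517] turn -0.001
scene [{'location': [135.1, 215.7], 'confidence': 0.66}] [{'location': [137.0, 227.5], 'confidence': 0.75}]
side [{'location': [312.4, 291.7], 'confidence': 0.49}] [{'location': [312.2, 294.0], 'confidence': 0.87}]
```

View pics/f.png

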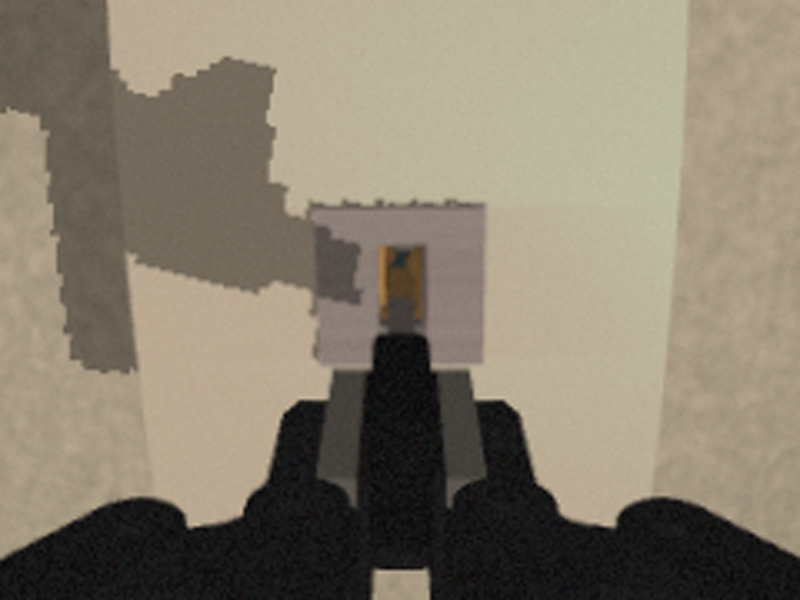

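The picture shows the plate at crop columns 312–485, rows 205–363, the slot centred at column 402, and the key directly in line below it. I'll compare lock and tip in this one image so calibration errors cancel.

```bash
python3 - <<'E'
from h import *
ob=bot.get_obs();c=bot.camera("wrist")
Rt=R.from_euler('xyz',ob["tcp_rot"],degrees=True).as_matrix()
f=lambda x,y,z:Rt.T@(atz(*ray("wrist",c,(136+x*.3,120+y*.3),ob),z)-ob["ee_pos"])
P=[f(*p,.083) for p in [(309,206),(485,205),(484,362),(317,362)]]
print("plate in tool",np.round(P,4),np.mean(P,0).round(4))
print("slot top edge",f(402,245,.083).round(4),"L",f(378,260,.083).round(4),"R",f(426,260,.083).round(4))
print("tip +x edge rows",f(402,297,.159-.0584).round(4), "mark",f((258-136)/.3,(215.7-120)/.3,.159-.0584).round(4))
print("z up in tool",(Rt.T@[0,0,1]).round(4))
E
```

```text
plate in tool [[ 0.0214 -0.0196  0.0756]
 [ 0.0216  0.017   0.0755]
 [-0.0141  0.0178  0.0762]
 [-0.0141 -0.0189  0.0762]] [ 0.0037 -0.0009  0.0759]
slot top edge [ 0.0129 -0.0002  0.0757] L [ 0.0096 -0.0053  0.0758] R [0.0096 0.0048 0.0758]
tip +x edge rows [ 0.0075 -0.0003  0.0582] mark [0.0029 0.0007 0.0583]
z up in tool [-1.880e-02 -8.000e-04 -9.998e-01]
```

{"api": "arm_command", "payload": {
  "series": [
    [0.003,0,0.004,0],
    [0.003,0,0.01,0],
    [0.003,0,0.014,0],
    [0.003,0,0.014,0],
    [0.003,0,0.014,0]
  ]
}}

```text
time: 19.35
ee_pos: [0.5379, -0.2061, 0.1447]
tcp_rot: [-180.0, 1.1, -168.1]
wrist_force: [0.3, 0.7, -0.2]
opening: 0.008
grasp_force: 60.6
```

{"api": "arm_command", "payload": {
  "series": [
    [0,0,0.003,0],
    [0,0,0.006,0],
    [0,0,0.009,0],
    [0,0,0.012,0],
    [0,0,0.012,0]
  ]
}}

```text
time: 19.85
ee_pos: [0.5381, -0.206, 0.1323]
tcp_rot: [-180.0, 1.0, -168.2]
wrist_force: [0.3, 0.4, -0.4]
opening: 0.0079
grasp_force: 60.6
```

```bash
python3 - <<'E'
from h import *
ob=bot.get_obs();print({k:np.round(ob[k],4) for k in ("ee_pos","tcp_rot","wrist_force","torque")})
E
```

```text
{'ee_pos': array([ 0.5381, -0.206 ,  0.1323]), 'tcp_rot': array([-179.9768,    1.043 , -168.1507]), 'wrist_force': array([ 0.3092,  0.3676, -0.4373]), 'torque': array([-0.0127, -0.0197,  0.0183])}
```

{"api": "arm_command", "payload": {
  "series": [
    [0,0,0.003,0],
    [0,0,0.006,0],
    [0,0,0.009,0],
    [0,0,0.012,0],
    [0,0,0.012,0]
  ]
}}

```text
time: 20.35
ee_pos: [0.5384, -0.2063, 0.1204]
tcp_rot: [-179.9, 1.1, -168.2]
wrist_force: [2.6, -3.2, -1.3]
opening: 0.0076
grasp_force: 60.3
```

{"api": "arm_command", "payload": {
  "series": [
    [0,0,0.002,0],
    [0,0,0.004,0],
    [0,0,0.006,0],
    [0,0,0.008,0],
    [0,0,0.008,0]
  ]
}}

```text
time: 20.85
ee_pos: [0.5387, -0.2057, 0.1128]
tcp_rot: [-180.0, 1.1, -168.1]
wrist_force: [2.7, -0.7, -0.9]
opening: 0.0078
grasp_force: 60.6
```

{"api": "arm_command", "payload": {
  "series": [
    [0,0,0.001,0],
    [0,0,0.002,0],
    [0,0,0.003,0],
    [0,0,0.004,0],
    [0,0,0.005,0]
  ],
  "grip_force": 90
}}

```text
time: 21.35
ee_pos: [0.5387, -0.2059, 0.1078]
tcp_rot: [-180.0, 1.1, -168.1]
wrist_force: [-1.3, 0.8, 3.2]
opening: 0.0075
grasp_force: 90.5
```

{"api": "arm_command", "payload": {
  "series": [
    [0,0,0.001,0],
    [0,0,0.001,0],
    [0,0,0.002,0],
    [0,0,0.002,0],
    [0,0,0.002,0]
  ]
}}

```text
time: 21.85
ee_pos: [0.5388, -0.2059, 0.1075]
tcp_rot: [-179.9, 1.1, -168.1]
wrist_force: [-5.3, 3.5, 14.9]
opening: 0.0072
grasp_force: 92.3
```

```bash
python3 - <<'E'
from h import *
ob=bot.get_obs();print({k:np.round(ob[k],4) for k in ("ee_pos","tcp_rot","wrist_force","torque")})
c=bot.camera("wrist")
ims=[c["color"][160:340,156:356]]
c=bot.camera("side");ims.append(c["color"][200:380,210:410])
cv2.imwrite("pics/g.png",cv2.resize(np.hstack(ims),(800,360),interpolation=cv2.INTER_CUBIC))
E
```

```text
{'ee_pos': array([ 0.5388, -0.2059,  0.1075]), 'tcp_rot': array([-179.9293,    1.1385, -168.1459]), 'wrist_force': array([-5.3386,  3.4786, 14.8902]), 'torque': array([ 0.6025,  1.0494, -0.0013])}
```

View pics/g.png

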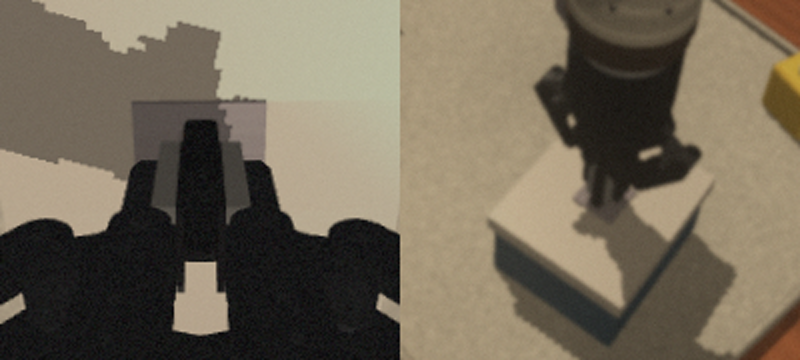

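The key is seated: z matches the shoulder contact at 0.1074 with about 15 N of push, and the picture shows the head flush on the plate. Now the clockwise turn.

{"api": "arm_command", "payload": {
  "series": [
    [0,0,0,0.1],
    [0,0,0,0.2],
    [0,0,0,0.3],
    [0,0,0,0.4],
    [0,0,0,0.5]
  ]
}}

```text
time: 22.45
ee_pos: [0.5392, -0.2064, 0.1075]
tcp_rot: [179.6, 1.1, 163.0]
wrist_force: [-3.0, 0.0, 12.9]
opening: 0.0075
grasp_force: 92.0
```

```bash
python3 - <<'E'
from h import *
ob=bot.get_obs();print({k:np.round(ob[k],4) for k in ("ee_pos","tcp_rot","wrist_force","torque","q")})
E
```

```text
{'ee_pos': array([ 0.5392, -0.2064,  0.1075]), 'tcp_rot': array([179.568 ,   1.0938, 162.9605]), 'wrist_force': array([-3.038 ,  0.0167, 12.9109]), 'torque': array([-0.1286,  0.6045,  0.1628]), 'q': array([-21.1869,   7.2475,  -3.2157,  78.477 ,   0.5099,  -4.1468])}
```

Smooth, so I'll continue.

{"api": "arm_command", "payload": {
  "series": [
    [0,0,0,0.1],
    [0,0,0,0.2],
    [0,0,0,0.3],
    [0,0,0,0.4],
    [0,0,0,0.5]
  ]
}}

```text
time: 22.95
ee_pos: [0.5389, -0.2067, 0.1075]
tcp_rot: [179.1, 0.8, 134.3]
wrist_force: [-3.3, -1.4, 12.9]
opening: 0.0076
grasp_force: 92.1
```

{"api": "arm_command", "payload": {
  "series": [
    [0,0,0,0.1],
    [0,0,0,0.2],
    [0,0,0,0.3],
    [0,0,0,0.4],
    [0,0,0,0.5]
  ]
}}

```text
time: 23.45
ee_pos: [0.5387, -0.2068, 0.1075]
tcp_rot: [178.9, 0.3, 105.7]
wrist_force: [-5.3, -1.4, 13.6]
opening: 0.0073
grasp_force: 92.1
```

```bash
python3 - <<'E'
from h import *
ob=bot.get_obs();print({k:np.round(ob[k],4) for k in ("ee_pos","tcp_rot","wrist_force","torque","q")})
E
```

```text
{'ee_pos': array([ 0.5387, -0.2068,  0.1075]), 'tcp_rot': array([178.9105,   0.2586, 105.6507]), 'wrist_force': array([-5.2659, -1.3931, 13.5902]), 'torque': array([-0.6623,  1.1926,  0.1945]), 'q': array([-21.204 ,   7.2406,  -3.2213,  78.5112,   0.4465,  53.1468])}
```

{"api": "arm_command", "payload": {
  "series": [
    [0,0,0,0.06],
    [0,0,0,0.12],
    [0,0,0,0.18],
    [0,0,0,0.18],
    [0,0,0,0.18]
  ]
}}

```text
time: 23.95
ee_pos: [0.5386, -0.2068, 0.1075]
tcp_rot: [178.9, 0.1, 95.6]
wrist_force: [-6.0, -1.3, 14.0]
opening: 0.0075
grasp_force: 92.3
```

```bash
python3 - <<'E'
from h import *
ob=bot.get_obs();print({k:np.round(ob[k],4) for k in ("ee_pos","tcp_rot","wrist_force","torque","grasp_force")})
c=bot.camera("wrist");a=c["color"][160:340,156:356]
c=bot.camera("scene");b=c["color"][140:320,50:250]
cv2.imwrite("pics/i.png",cv2.resize(np.hstack([a,b]),(800,360),interpolation=cv2.INTER_CUBIC))
E
```

```text
{'ee_pos': array([ 0.5386, -0.2068,  0.1075]), 'tcp_rot': array([1.788969e+02, 6.270000e-02, 9.555690e+01]), 'wrist_force': array([-6.0131, -1.3179, 13.9825]), 'torque': array([-0.6796,  1.2966,  0.0526]), 'grasp_force': np.float64(92.2604)}
```

View pics/i.png

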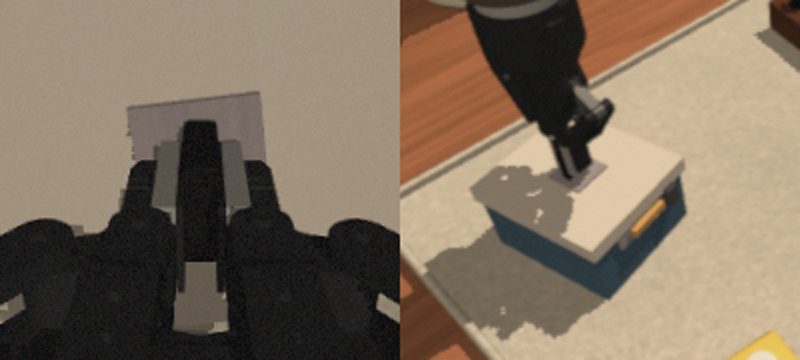

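The head has turned with the gripper, still seated with 14 N of downward push and 92 N of grip. The key has turned about 1.68 rad, so the plug should be at about 1.48. Handing in.

```bash
python3 -c "
from workcell import bot
print(bot.job_done())"
```

```text
the job is handed in; nothing more can be done
None
```

I've handed the job in with the rectangular-headed key fully in the lock, turned about 1.68 rad clockwise (plug at roughly 1.48 rad, allowing for the play) and still gripped; the hand-in gave no pass/fail result, and I never touched the round key, cup, remote or diffuser.

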